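Set and lock the test pressure on the pack leak tester

ROBOT

A 6-joint arm with a two-finger parallel gripper is mounted at the origin on a cart in front of the work surface, level with it; the furniture and walls round the work are solid. World frame = base frame: x ahead of the robot, y to its left, z up, the work surface at z = 0. Lengths are in m, angles in rad, forces in N, time in s.
With the tool pointing down it reaches from about 0.3 to 0.775 m from the base axis. Payload 14.6 kg.
Tool frame: the origin (TCP) lies at the very end of the fingers, on their centre line; the grasp point (between the pads) lies 19 mm behind it; z points along the fingers, y is the line along which they close (so a half turn about z gives the same grasp; the last joint's range is limited). The gripper opens to 94 mm and grips with 3 to 60 N. Pads are 16 mm wide; open, the fingers measure 119 mm over their backs; the gripper's body (75 mm by 177 mm) begins 78 mm behind the grasp point.
Start: joints at [-1.183, 0.3, 1.521, -0, 1.321, -0.067], TCP at [0.242, -0.494, 0.182] pointing down, gripper open.
Joint ranges: [-3.03, 3.03], [-0.79, 2.21], [0.23, 2.52], [-1.04, 4.18], [0, 3.07], [-2.55, 2.55]. Speed limits (rad/s): [2.22, 2.22, 2.57, 3.14, 3.14, 3.14].

INTERFACE

Orientations are given as a unit quaternion [x, y, z, w].
In Python, from workcell import bot, kin, viewer, order gives the robot as it stands. Calls block until the motion is done:
- bot.move_ptp(position, orientation): joint-space move of the TCP to a pose.
- bot.movel(position, v=0.15, attitude=None, max_force=None): straight line of the TCP; attitude=None keeps the orientation; v is the mean speed in m/s. With max_force (N) it stops when the force on the tool has changed by that much, and returns True; else False.
- bot.move_j(angles): joint-space move.
- bot.command_gripper(opening, grasp_force=None): opening from 0.0 (shut) to 1.0 (fully open); grasp_force is the grip in N (None keeps the last); returns when the fingers have stopped.
- bot.pause(seconds).
- kin.solve_ik(position, orientation): joint angles nearest the present ones, or None.
- viewer.camera(name): name is "scene" or "top" or "wrist"; returns a dict with "frame" (480x640x3 uint8, red, green, blue), "z_map" (480x640 float32, m along the optical axis (not along the pixel's ray), 0 where there is no reading), "fx", "fy", "cx", "cy" (pixels), "pose" (4x4, takes a point from camera to world coordinates); the wrist camera has in their place "tool_from_camera" (4x4, takes a point from camera to tool coordinates, whose origin is the TCP and whose axes are the flange's). Camera axes: x right, y down, z forward; pixel columns grow to the right and rows downward; lengths in m; the calibration is good to about 2 mm. A picture is of the moment at which its call begins: read the wrist's pose just before it.
A pose or a line that the arm cannot do raises bot.Unreachable and nothing moves.
- order.sign_off(): hands the job in; it is judged then, once.
Trained networks look in a picture, given as the dict that the camera call returned (one of the last four; its "shot" number tells which), for a name from the list of things; names that differ only in an ending like _2 or _b are one class to them, and where a whole thing is asked for, a point or a joint stands for the part that bears it (a point fixed in the world has none). Each returns a list of dicts, best first, with "confidence" (0 to 1); they miss things now and then, are a little off and sometimes report something else, mostly with a low value. They report only what shows in the picture. A call takes as long as a camera call.
- viewer.search_frame(picture, query): "centre" ([x, y, z] in m, in the coordinates of the camera as it stood for that picture, good to about 4 mm: the middle of the surface that is visible of it).
- viewer.outline_of(picture, query): "pixels" (480x640 bool, what is visible of it).
- viewer.landmark_of(picture, query): "centre" ([x, y, z] in m, in the coordinates of the camera as it stood for that picture, good to about 4 mm: a listed point, or the origin of a listed thing).
Readings, each from a call of its own:
- bot.read_time(): time.
- bot.read_q(): joint angles.
- bot.read_joint_vel(): joint speeds.
- bot.read_joint_efforts(): joint torques, N m.
- bot.read_eef_pos(): TCP position.
- bot.read_ee_rot(): TCP orientation.
- bot.read_force(): force on the tool from outside, world axes, zero at the start.
- bot.read_torque(): the same for the moment, N m.
- bot.read_grip_width(): opening from 0.0 (shut) to 1.0 (fully open).
- bot.read_finger_force(): force on a finger pad.
Only numpy, scipy, OpenCV 4.12 (cv2) and the standard library are available. Lean on these libraries where they do the work, as an engineer would, in place of code of your own. Each camera call takes 0.05 s, during which the arm holds its last target. There are 200 camera calls.

TASK

Bring the pack leak tester up to the test pressure: pull its black knob straight up until it clicks out of its lock, turn it clockwise until the black gauge needle stands at the red set hand (within one small division of the dial), then push the knob fully back down so that its locking teeth drop in, and let go. The knob never needs forcing: if it will not go down, the teeth stand tip on tip, so turn it some degrees and press lightly again. Leave the sample pots and the red pen beside the tester where they are.

Things in the scene. Friction and masses are not known exactly. Their poses are not given: they have to be found in the camera images.
- tester: pack leak tester, a stainless console 194 mm deep (x), 220 mm wide (y), standing firm on the worktop; origin under its centre, x to its back, z up. Its flat deck, 100 mm up, runs from x = -20 to +94 mm; the dark front panel slopes down from it and carries a 68 mm round white gauge. Beside the knob stand a brass port 18 mm tall (88 mm to its left) and a rocker switch 7 mm tall (88 mm to its right)
- knob_center (a point): centre, half-way up, of the black ribbed round regulator knob: vertical axis, 43 mm across, 36 mm tall (18 mm below to 18 mm above this point), flat top with a white pointer line; rises with the knob. While it is locked its lower edge is 4 mm above the deck and it cannot turn (about 1 degree of play). x points along the pointer line. It stands 36 mm behind the tester's centre
- knob_spindle: upright spindle that carries the knob and turns with it (but does not rise with it); origin on the knob's axis at deck height, x points along the knob's pointer line
- knob_lift (a joint): height of the knob above its locked seat, m: 0 fully down and locked, about 0.010 pulled up against its stop, where an orange band shows under it. A click spring holds it at either end (about 10 N takes it past the middle). Below about 0.0045 the locking teeth are engaged; if they stand tip on tip the knob stops at about 0.0045 and goes no further
- lock_ring: fixed steel collar under the knob: a crown of locking teeth that mesh with hidden teeth in the knob (where they mesh must be felt: the nearest place is at most about 15 degrees of knob either way and lets it in within about 2 degrees), the knob's seat and its upper stop; origin on the knob's axis at deck height. More than 50 N on its teeth, seat or stop damages it
- gauge_needle (a joint): angle of the black gauge needle, rad, growing clockwise; 0 at the low pressure where it starts. It turns with the knob: one radian of the knob clockwise (seen from above) moves it 0.3 rad clockwise. The dial has 40 small divisions of 0.118 rad (6.75 degrees)
- set_hand (a joint): angle of the short red set hand on the same dial and the same scale as the needle, rad: the needle stands at it when both values are equal. It lies 0.3 to 0.65 rad clockwise of the needle at the start and stays where it is
- needle_tip (a point): tip of the black needle, 25.5 mm from the dial's centre; its x axis points along the needle outward, its z axis out of the dial
- set_hand_tip (a point): tip of the red set hand, 24 mm from the dial's centre; its x axis points along the hand outward, its z axis out of the dial
- sample_pot_a: beige sample pot with white lid, 50 mm across, 66 mm tall, standing loose to the left of the tester; origin at the centre of its foot
- sample_pot_b: beige sample pot with blue lid, same size, standing loose to the left of the tester; origin at the centre of its foot
- pen_red: red ball pen lying loose to the right of the tester, 142 mm long (y), 12 mm thick; origin under its middle

How it is judged:
By the outcome, as a careful person would: the job done as asked, in the order asked, and still so for the second after the job is handed in, with the robot touching nothing.
It also fails if it takes over 72 s, if anything falls off the work surface, if the arm or the gripper's body presses on something with over 40 N, if the wrist force passes 120 N, or if a joint passes its speed limit or range.

## Working session

There is one attempt and no reset: what is moved stays moved. The work goes in short steps, each a Python script; the robot and the scene stay as the last script left them, time stands still between calls to the robot, and variables do not carry over. Pictures are saved under pics/ and viewed, at most 10 in all, crops included, and the job is handed in when it is done.

```bash
mkdir -p pics; ls
cat > h.py <<'E'
import numpy as np, cv2
from workcell import bot, kin, viewer, order
from scipy.spatial.transform import Rotation as R
def save(p,n,crop=None,s=1):
    f=p["frame"][:,:,::-1]
    if crop: f=f[crop[1]:crop[3],crop[0]:crop[2]]
    cv2.imwrite("pics/"+n,cv2.resize(f,None,fx=s,fy=s,interpolation=cv2.INTER_CUBIC))
def w(p,c,T=None):
    M=p["pose"] if T is None else T
    return (np.array(M)@np.r_[c,1])[:3]
def tool():
    T=np.eye(4);T[:3,:3]=R.from_quat(bot.read_ee_rot()).as_matrix();T[:3,3]=bot.read_eef_pos();return T
def wrist():
    T=tool();p=viewer.camera("wrist");p["pose"]=T@np.array(p["tool_from_camera"]);return p
E
python3 - <<'E'
from h import *
np.set_printoptions(precision=4,suppress=True)
for n in ("scene","top"):
    p=viewer.camera(n);save(p,n+"0.png")
    for q in ("tester","knob_center","knob_spindle","needle_tip","set_hand_tip","sample_pot_a","pen_red"):
        print(n,q,[(w(p,d["centre"]),round(d["confidence"],2)) for d in viewer.landmark_of(p,q)[:2]])
a=cv2.imread("pics/scene0.png");b=cv2.imread("pics/top0.png")
cv2.imwrite("pics/both.png",cv2.resize(np.vstack([a,b]),None,fx=.62,fy=.62,interpolation=cv2.INTER_AREA))
print(bot.read_time(),bot.read_ee_rot())
E
```

```text
pics
scene tester [(array([ 0.5117, -0.0728,  0.0015]), 0.88)]
scene knob_center [(array([ 0.5441, -0.0635,  0.1222]), 0.66)]
scene knob_spindle [(array([ 0.5466, -0.0617,  0.1033]), 0.65), (array([0.4589, 0.0887, 0.0027]), 0.32)]
scene needle_tip [(array([ 0.4503, -0.0586,  0.0796]), 0.44)]
scene set_hand_tip [(array([ 0.4486, -0.0553,  0.081 ]), 0.66), (array([ 0.4586, -0.0647,  0.0841]), 0.45)]
scene sample_pot_a [(array([0.4595, 0.0846, 0.0061]), 0.61)]
scene pen_red [(array([ 0.5367, -0.2177, -0.0003]), 0.58)]
top tester [(array([ 0.5072, -0.073 ,  0.0007]), 0.96)]
top knob_center [(array([ 0.5435, -0.0611,  0.1225]), 0.87), (array([ 0.5415, -0.068 ,  0.0993]), 0.42)]
top knob_spindle [(array([ 0.5455, -0.0646,  0.0998]), 0.79), (array([ 0.5462, -0.0599,  0.1228]), 0.72)]
top needle_tip [(array([ 0.4477, -0.0549,  0.0751]), 0.44)]
top set_hand_tip []
top sample_pot_a [(array([ 0.5397,  0.0928, -0.001 ]), 0.93), (array([0.456 , 0.0872, 0.0024]), 0.81)]
top pen_red [(array([ 0.5351, -0.215 ,  0.0001]), 0.81), (array([ 0.5409, -0.0667,  0.0964]), 0.7)]
0.8 [ 0.9743  0.2254 -0.     -0.    ]
```

View pics/both.png

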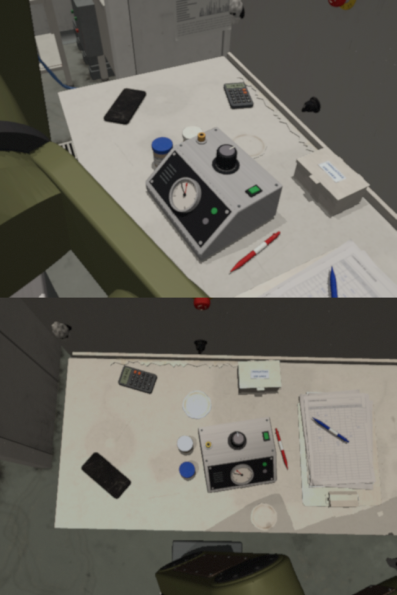

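Run:
```python
from h import *
np.set_printoptions(precision=4,suppress=True)
p=viewer.camera("wrist");print(np.array(p["tool_from_camera"]),p["fx"])
for yaw in range(-180,180,45):
    q=(R.from_euler("z",yaw,degrees=True)*R.from_euler("x",180,degrees=True)).as_quat()
    s=kin.solve_ik([.544,-.062,.112],q); print(yaw,s)
```

```text
[[-0.001  -0.974  -0.2266  0.0646]
 [ 1.     -0.0013  0.0009 -0.0002]
 [-0.0011 -0.2266  0.974  -0.2033]
 [ 0.      0.      0.      1.    ]] 414.98270063456505
-180 [-0.1804  0.362   1.6096  0.      1.1699 -1.7512]
-135 [-0.1804  0.362   1.6096  0.      1.1699 -2.5366]
-90 None
-45 [-0.1804  0.362   1.6096 -0.      1.1699  2.1758]
0 [-0.1804  0.362   1.6096 -0.      1.1699  1.3904]
45 [-0.1804  0.362   1.6096 -0.      1.1699  0.605 ]
90 [-0.1804  0.362   1.6096  0.      1.1699 -0.1804]
135 [-0.1804  0.362   1.6096  0.      1.1699 -0.9658]
```

```bash
cat >> h.py <<'E'
TFC=None
def look(target,tilt,dist,yaw=180):
    T=np.array(viewer.camera("wrist")["tool_from_camera"])
    Rt=R.from_euler("z",yaw,degrees=True)*R.from_euler("x",180,degrees=True)
    Rt=R.from_euler("y",-(tilt-13.1),degrees=True)*Rt
    M=Rt.as_matrix(); d=M@T[:3,2]
    cam=np.array(target)-dist*d
    return cam-M@T[:3,3],Rt.as_quat(),d
E
python3 - <<'E'
from h import *
np.set_printoptions(precision=4,suppress=True)
pos,q,d=look([.455,-.063,.08],33,.31); print(pos,d,kin.solve_ik(pos,q))
bot.move_ptp([.40,-.25,.25],q)
bot.move_ptp(pos,q)
p=wrist(); save(p,"g0.png")
for n in ("needle_tip","set_hand_tip","knob_center","gauge_needle"):
    print(n,[(np.array(x["centre"]),w(p,x["centre"],p["pose"]),round(x["confidence"],2)) for x in viewer.landmark_of(p,n)[:2]])
for n in ("gauge_needle","set_hand"):
    for x in viewer.outline_of(p,n)[:1]: ys,xs=np.nonzero(x["pixels"]);print(n,x["confidence"],len(xs),xs.min(),xs.max(),ys.min(),ys.max())
print(bot.read_time()); np.save("p0.npy",p,allow_pickle=True)
E
```

```text
[ 0.4162 -0.0631  0.1708] [ 0.5446  0.0009 -0.8387] [-0.3107 -0.2069  2.1217  0.1333  0.8992 -1.9472]
needle_tip [(array([ 0.004 , -0.0097,  0.3043]), array([ 0.4436, -0.0603,  0.0801]), 0.65), (array([0.0013, 0.0844, 0.3408]), array([ 0.5424, -0.0631,  0.1008]), 0.57)]
set_hand_tip [(array([-0.002 , -0.0003,  0.3084]), array([ 0.4537, -0.0663,  0.0818]), 0.5)]
knob_center [(array([-0.0011,  0.0964,  0.3255]), array([ 0.5441, -0.0655,  0.1202]), 0.88), (array([ 0.1524, -0.0386,  0.3792]), array([0.4604, 0.0879, 0.0013]), 0.3)]Traceback (most recent call last):
  File "<stdin>", line 8, in <module>
ValueError: it knows: knob_center, knob_spindle, lock_ring, needle_tip, pen_red, sample_pot, set_hand_tip, tester
```

View pics/g0.png

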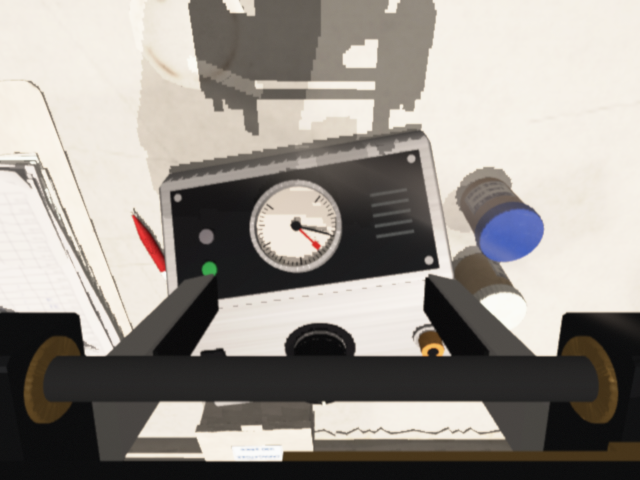

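```bash
cat >> h.py <<'E'
def rays(p,uv): return np.c_[(uv[:,0]-p["cx"])/p["fx"],(uv[:,1]-p["cy"])/p["fy"],np.ones(len(uv))]
def gauge(p,name=None,c0=(296,225)):
    z=p["z_map"]; f=p["frame"].astype(int)
    vv,uu=np.mgrid[c0[1]-42:c0[1]+43,c0[0]-42:c0[0]+43]; uv=np.c_[uu.ravel(),vv.ravel()].astype(float)
    zz=z[vv,uu].ravel(); ok=(zz>0)&(np.hypot(*(uv-c0).T)<42)
    X=rays(p,uv)*zz[:,None]; P=X[ok]
    m=np.median(P,0); k=np.linalg.norm(P-m,axis=1)<.045; P=P[k]; m=P.mean(0)
    n=np.linalg.svd(P-m)[2][2]; n*=-np.sign(n[2])   # towards camera
    r=rays(p,uv); Q=r*((m@n)/(r@n))[:,None]         # points on dial plane
    ex=np.cross([0,1,0],n); ex/=np.linalg.norm(ex); ey=np.cross(n,ex)  # ex ~ image right
    if ex[0]<0: ex,ey=-ex,-ey
    if ey[1]<0: ey=-ey
    q=np.c_[Q@ex,Q@ey]; c=f[vv,uu].reshape(-1,3)
    red=(c[:,0]>130)&(c[:,1]<.55*c[:,0])&(c[:,2]<.55*c[:,0]); dark=c.max(1)<85
    return q,red,dark,c,uv,n
E
python3 - <<'E'
from h import *
np.set_printoptions(precision=4,suppress=True)
p=wrist(); np.save("p0.npy",p,allow_pickle=True)
q,red,dark,c,uv,n=gauge(p); print("n world",p["pose"][:3,:3]@n, red.sum(),dark.sum())
# dial centre: hub = dark blob near (296,225)
h=dark&(np.hypot(*(uv-[296,225]).T)<7); c0=q[h].mean(0); print("hub px",uv[h].mean(0))
d=q-c0; r=np.hypot(*d.T); a=np.arctan2(d[:,1],d[:,0])
for nm,m,lo in(("red",red,.006),("needle",dark,.008)):
    s=m&(r>lo)&(r<.0245)&(np.abs(a-.5)<.9); print(nm,s.sum(),[ (round(x,4),round(np.median(a[s&(abs(r-x)<.0025)]),3)) for x in (.01,.014,.018,.022)])
save(p,"g0c.png",(240,170,350,280),5.4)
print(bot.read_time())
E
```

```text
n world [-0.6313 -0.1163  0.7668] 66 932
hub px [296.375  225.8056]
red 61 [(0.01, np.float64(0.78)), (0.014, np.float64(0.795)), (0.018, np.float64(0.765)), (0.022, np.float64(0.766))]
needle 25 [(0.01, np.float64(0.233)), (0.014, np.float64(0.25)), (0.018, np.float64(0.249)), (0.022, np.float64(0.241))]
4.0083
```

View pics/g0c.png

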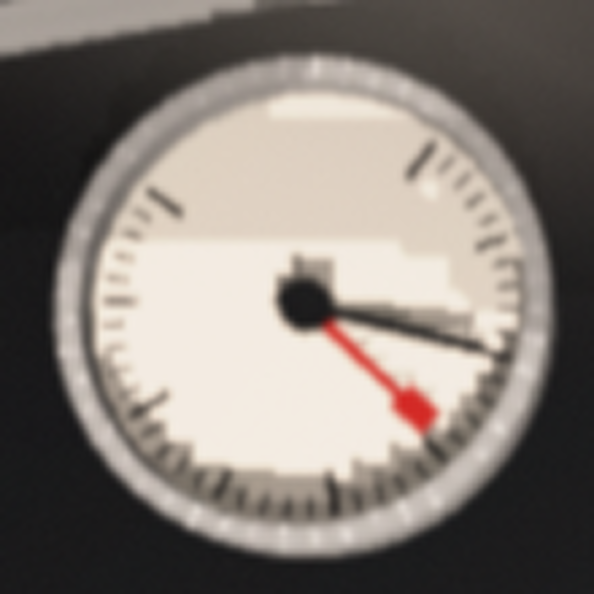

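```bash
cat >> h.py <<'E'
def Q(yaw): return (R.from_euler("z",yaw,degrees=True)*R.from_euler("x",180,degrees=True)).as_quat()
E
python3 - <<'E'
from h import *
np.set_printoptions(precision=4,suppress=True)
bot.movel([.42,-.063,.26],v=.25)
bot.move_ptp([.544,-.063,.215],Q(140))
p=wrist(); save(p,"k0.png")
z=p["z_map"]; vv,uu=np.nonzero(z>0); uv=np.c_[uu,vv].astype(float)
X=rays(p,uv)*z[vv,uu][:,None]; W=X@p["pose"][:3,:3].T+p["pose"][:3,3]
d=np.hypot(W[:,0]-.544,W[:,1]+.063)
t=(d<.035)&(W[:,2]>.13)&(W[:,2]<.15); P=W[t]
print(t.sum(),"top z",np.median(P[:,2]),"mid",(P[:,:2].max(0)+P[:,:2].min(0))/2,"size",np.ptp(P[:,:2],axis=0),"circ",cv2.minEnclosingCircle(P[:,:2].astype(np.float32)))
k=(d>.03)&(d<.05)&(W[:,2]>.08)&(W[:,2]<.12); print("deck z",np.median(W[k,2]))
for n in ("knob_center","lock_ring"): print(n,[(w(p,x["centre"]),round(x["confidence"],2)) for x in viewer.landmark_of(p,n)[:1]])
print(bot.read_time(),bot.read_force(),bot.read_q())
E
```

```text
2814 top z 0.14109547715209325 mid [ 0.5443 -0.065 ] size [0.0424 0.0421] circ ((0.5446438789367676, -0.06488978862762451), 0.02156514674425125)
deck z 0.10122156607896676
knob_center [(array([ 0.5418, -0.064 ,  0.1197]), 0.76)]
lock_ring [(array([ 0.5099, -0.0715, -0.0018]), 0.39)]
5.5 [0.9657 0.266  0.3179] [-0.1828  0.2684  1.483   0.0001  1.3883 -1.0562]
```

View pics/k0.png

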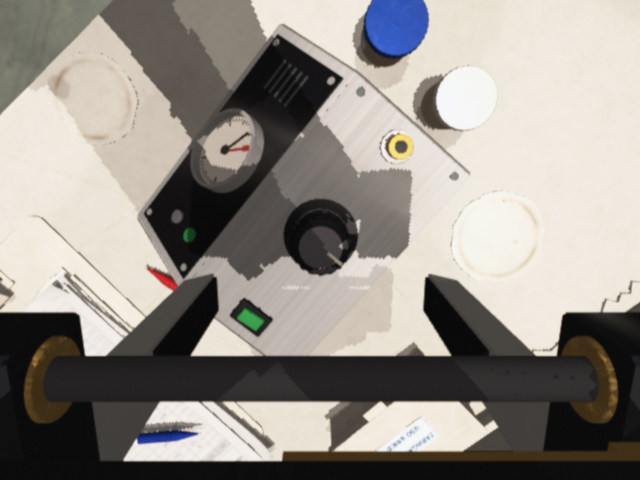

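Run:
```python
from h import *
np.set_printoptions(precision=3,suppress=True)
print(bot.movel([.5444,-.065,.150],v=.12))
print(bot.movel([.5444,-.065,.1115],v=.06,max_force=8))
f0=np.array(bot.read_force());t0=np.array(bot.read_torque())
bot.command_gripper(.3,grasp_force=30)
print("grip",bot.read_grip_width()*94,bot.read_finger_force(),"dF",np.array(bot.read_force())-f0,np.array(bot.read_torque())-t0, bot.read_eef_pos())
for z in (.1135,.1155,.1175,.1195,.1215):
    s=bot.movel([.5444,-.065,z],v=.02,max_force=22)
    print(z,s,bot.read_eef_pos()[2],np.array(bot.read_force())-f0,bot.read_time())
    if s: break
```

```text
False
False
grip 40.86668523539911 29.997042417526245 dF [ 2.442  2.53  -1.674] [ 0.47  -0.332 -0.001] [ 0.545 -0.065  0.112]
0.1135 False 0.11355577199735167 [ 3.615  3.731 -1.93 ] 8.1
0.1155 False 0.11568814402615443 [ 4.262  3.673 -1.59 ] 8.35
0.1175 False 0.11777497292259415 [ 4.095  4.059 -0.473] 8.6
0.1195 False 0.11991474674028249 [ 2.039  3.878 -0.955] 8.85
0.1215 False 0.12194327573358311 [ 3.496  5.136 -0.177] 9.1
```

Run:
```python
from h import *
p=wrist(); s=viewer.camera("scene")
save(s,"s1.png",(300,180,440,320),3); save(p,"w1.png",None,.66)
a=cv2.imread("pics/s1.png");b=cv2.imread("pics/w1.png")
b=cv2.copyMakeBorder(b,0,420-b.shape[0],0,0,cv2.BORDER_CONSTANT)
o=np.hstack([a,b]);cv2.imwrite("pics/sw1.png",cv2.resize(o,None,fx=.94,fy=.94))
z=p["z_map"]; vv,uu=np.nonzero(z>0); uv=np.c_[uu,vv].astype(float)
W=(rays(p,uv)*z[vv,uu][:,None])@p["pose"][:3,:3].T+p["pose"][:3,3]
t=(np.hypot(W[:,0]-.5444,W[:,1]+.065)<.016)&(W[:,2]<.18);print(t.sum(),np.percentile(W[t,2],[5,50,95]) if t.any() else 0)
print(bot.read_grip_width()*94,bot.read_finger_force())
```

```text
3843 [0.15063539 0.15164224 0.15263881]
41.31017411899604 30.00673145055771
```

View pics/sw1.png

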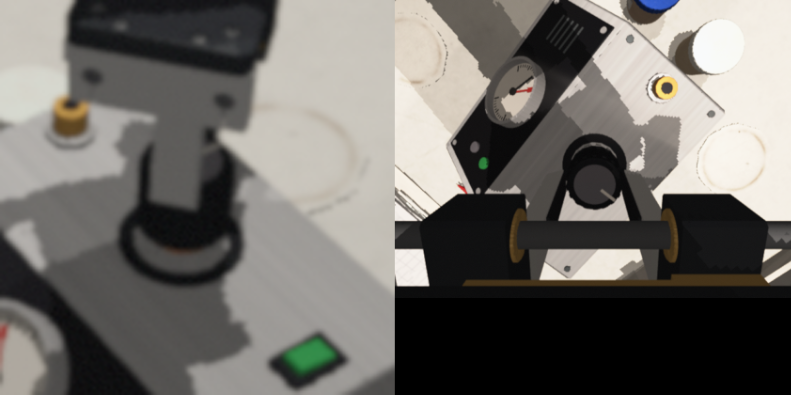

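Run:
```python
from h import *
np.set_printoptions(precision=3,suppress=True)
f0=np.array(bot.read_force());t0=np.array(bot.read_torque())
for k in range(4):
    q=np.array(bot.read_q()); q[5]+=1.72/4; bot.move_j(q)
    print(bot.read_q()[5],np.array(bot.read_force())-f0,np.array(bot.read_torque())-t0,bot.read_eef_pos(),bot.read_time())
p=wrist(); s=viewer.camera("scene"); np.save("s2.npy",s,allow_pickle=True)
c=s["frame"][:,:,::-1][270:360,250:350]; cv2.imwrite("pics/g2.png",np.hstack([cv2.resize(c,(400,360),interpolation=cv2.INTER_CUBIC),cv2.copyMakeBorder(cv2.resize(p["frame"][:,:,::-1],(400,300)),0,60,0,0,cv2.BORDER_CONSTANT)]))
```

```text
-0.6285722951852337 [-1.464 -1.765  2.408] [-0.195  0.174 -0.02 ] [ 0.545 -0.065  0.122] 9.6917
-0.19889277987562556 [-0.718  0.069  1.586] [-0.179  0.568 -0.067] [ 0.545 -0.065  0.122] 10.1833
0.23029333194111687 [-1.497 -1.118  1.462] [-0.116  0.419 -0.02 ] [ 0.544 -0.065  0.122] 10.675
0.6594757172774033 [-0.278  0.416  2.17 ] [ 0.193  0.308 -0.102] [ 0.545 -0.065  0.122] 11.1667
```

View pics/g2.png

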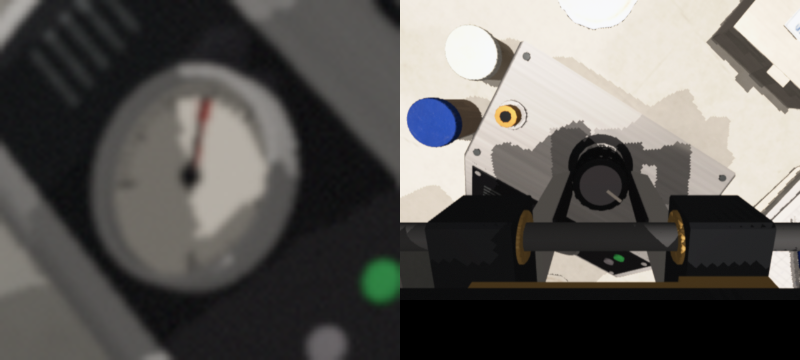

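Run:
```python
from h import *
np.set_printoptions(precision=2,suppress=True)
X,Y=.5444,-.065
q6=bot.read_q()[5]; f0=np.array(bot.read_force()); print(f0)
for d in (0,3.5,-3.5,7,-7,10.5,-10.5,14,-14,17,-17):
    q=np.array(bot.read_q()); q[5]=q6+np.radians(d)
    if d: bot.move_j(q)
    s=bot.movel([X,Y,.1115],v=.015,max_force=15)
    z=bot.read_eef_pos()[2]; print(d,s,round(z,4),np.array(bot.read_force())-f0,bot.read_grip_width()*94,bot.read_time())
    if z<.1138 : break
    bot.movel([X,Y,.119],v=.03)
    if bot.read_time()>50: break
```

```text
[3.74 5.71 1.93]
0 True 0.1157 [-4.66 -3.83  7.42] 41.57428825143711 11.7667
3.5 True 0.1158 [-4.79 -4.73  6.21] 41.491877428124404 12.6833
-3.5 True 0.1153 [-4.86 -3.76  5.87] 41.276350185792104 13.6167
7 True 0.1159 [-6.25 -4.1   6.3 ] 41.17694849824937 14.5917
-7 False 0.1115 [ 0.68  0.2  -0.46] 40.980297588839406 15.8917
```

Run:
```python
from h import *
np.set_printoptions(precision=4,suppress=True)
print(bot.movel([.5444,-.065,.1105],v=.01,max_force=10),bot.read_eef_pos(),bot.read_force())
bot.command_gripper(1.0)
bot.movel([.5444,-.065,.215],v=.15)
p=wrist()
z=p["z_map"]; vv,uu=np.nonzero(z>0); uv=np.c_[uu,vv].astype(float)
W=(rays(p,uv)*z[vv,uu][:,None])@p["pose"][:3,:3].T+p["pose"][:3,3]
t=(np.hypot(W[:,0]-.5444,W[:,1]+.065)<.016)&(W[:,2]<.18);print("top",np.percentile(W[t,2],[5,50,95]))
bot.move_ptp([.42,-.063,.26],Q(180))
pos,q,d=look([.455,-.063,.08],33,.31); bot.move_ptp(pos,q)
p=wrist(); save(p,"g3c.png",(240,170,350,280),5.4)
q,red,dark,c,uv,n=gauge(p)
h=dark&(np.hypot(*(uv-[296,225]).T)<7); c0=q[h].mean(0); print("hub px",uv[h].mean(0))
d=q-c0; r=np.hypot(*d.T); a=np.arctan2(d[:,1],d[:,0])
for nm,m in(("red",red),("needle",dark)):
    print(nm,[ (x,np.median(a[m&(abs(r-x)<.0025)&(abs(a-.6)<.6)])) for x in (.01,.014,.018,.022)])
print(bot.read_time())
```

```text
False [ 0.5446 -0.0647  0.111 ] [1.6083 7.2537 6.4059]
top [0.1399 0.141  0.1421]
hub px [294.5758 223.7879]
red [(0.01, np.float64(nan)), (0.014, np.float64(nan)), (0.018, np.float64(0.8061492642633196)), (0.022, np.float64(0.7901120447157739))]
needle [(0.01, np.float64(0.7122776443149339)), (0.014, np.float64(0.7241903374781166)), (0.018, np.float64(0.7135564549933912)), (0.022, np.float64(0.7216905895953019))]
20.6833
  return _methods._mean(a, axis=axis, dtype=dtype,
  ret = ret.dtype.type(ret / rcount)
```

View pics/g3c.png

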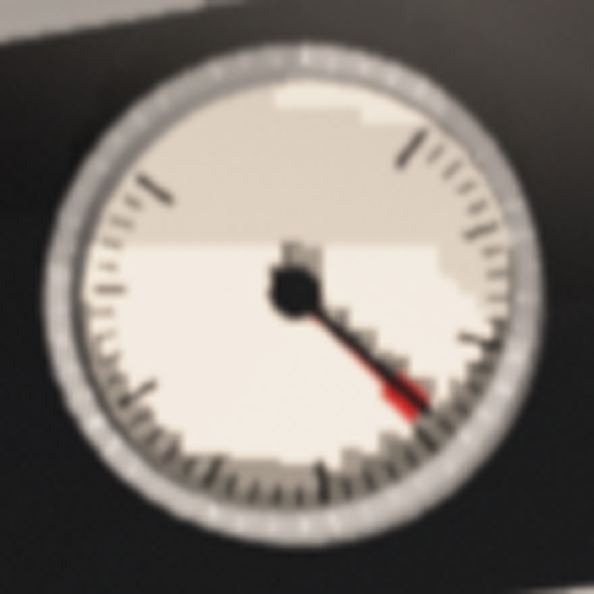

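The needle is about half a small division short of the red hand (around 0.05 rad). The knob top is back at its locked height of 0.141 m, and the gripper is clear of everything.

```bash
python3 -c "
from h import *
print(order.sign_off())"
```

```text
the job is handed in; nothing more can be done
None
```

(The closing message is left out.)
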